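# Reseat the purge-gas needle valve and set it three quarters of a turn open

## Robot

A 6-joint arm with a two-finger parallel gripper is mounted at the origin on a cart in front of the work surface, level with it; the furniture and walls round the work are solid. World frame = base frame: x ahead of the robot, y to its left, z up, the work surface at z = 0. Lengths are in mm, angles in rad, forces in N, time in s.
With the tool pointing down it reaches from about 325 to 925 mm from the base axis. Payload 3.1 kg.
Tool frame: the origin (TCP) lies on the mounting face of the last link; the fingertips stand 173 mm ahead of it and the grasp point (between the pads) lies 155 mm ahead of it (ctrl.tcp_to_tips is the distance from the TCP to the fingertips, in mm); z points along the fingers, x is the direction in which the jaws open and shut, and the axes are right-handed (so a half turn about z gives the same grasp; the last joint's range is limited). The gripper opens to 85 mm and grips with 20 to 120 N. Pads are 22 mm wide; open, the fingers measure 114 mm over their backs; the gripper's body (76 mm by 85 mm) begins 54 mm behind the grasp point. The pads swing forward as they close: fully open they stand 13 mm farther back than shut.
Start: joints at [-1.379, 0.217, 1.613, -0, 1.311, -0.112], TCP at [186.989, -596.386, 404.7] pointing down, gripper open.
Joint ranges: [-2.75, 2.75], [-0.78, 2.1], [0.31, 2.55], [-1.13, 4.27], [0.13, 2.63], [-2.58, 2.58]. Speed limits (rad/s): [2.79, 2.79, 3.14, 3.14, 3.14, 3.14].

## Interface

Orientations are given as [roll, pitch, yaw] about the fixed x, y, z axes, in that order (R = Rz(yaw) Ry(pitch) Rx(roll)).
In Python, from rig import ctrl gives the robot as it stands.
- The arm moves only by the tool move_arm, never from a script. Its argument "increments" is a list of rows, each an object of numbers: "ax", "ay", "az": the turn, a rotation vector about the tool's x, y, z in rad; "x", "y", "z": the shift along the tool's x, y, z in mm; "jaw": the opening, from 0 (shut) to 1 (fully open). A call has 1 to 20 rows; each row is the pose to reach, as a shift and turn from the pose commanded when the call began, along the tool's axes at that moment; what a row does not reach only later rows make up. A row lasts 1/12 s, in which the tool goes at most 41.7 mm and 7.16 degrees, less where a joint would pass 70% of its speed; a pose out of reach is approached as far as the arm can. A call with a gripper value outside its range is refused whole. The fingers move at their own pace and stop on an object; the grip force is fixed at half the most. Time passes only in rows, so rows that repeat a pose let the fingers close. It gives the time, the measured TCP pose, the force and the opening at its end, in the units of the state.
- ctrl.get_state(): the state, without advancing time (a new reading comes with each control period).
- ctrl.snapshot(name): name is "scene" or "side" or "wrist"; returns the picture (480x640x3 uint8, blue, green, red); there is no depth.
- ctrl.get_calibration(name): a dict with "fx", "fy", "cx", "cy" (pixels), "xyz" and "orientation" of the camera in the world. Camera axes: x right, y down, z forward; pixel columns grow to the right and rows downward; lengths in mm; the calibration is good to about 2 mm. A picture is of the moment at which its call begins: read the wrist's pose just before it. get_calibration takes no time and is no camera call; for the wrist camera it gives the pose at the moment of the call.
- ctrl.job_done(): hands the job in, once; it reports no verdict.
The state is a dict: "clock": time; "q": joint angles; "dq": joint speeds; "tau": joint torques, N m; "ee_pos": TCP position; "tcp_rot": TCP orientation; "wrist_force": force on the tool from outside, world axes, zero at the start; "moment": the same for the moment, N m; "finger_gap": opening from 0.0 (shut) to 1.0 (fully open).
Only numpy, scipy, OpenCV 4.12 (cv2) and the standard library are available. Lean on these libraries where they do the work, as an engineer would, in place of code of your own. Each camera call takes 0.05 s, during which the arm holds its last target.

## Task

The purge-gas needle valve with the blue bar handle has lost its setting. Turn its handle clockwise until you feel it come up snug on its seat, without forcing it, then open it exactly three quarters of a turn (270 degrees) counter-clockwise and let go. Leave the red-handled valve and the other things on the table as they are.

Things in the scene. Friction and masses are not known exactly. Their poses are not given: they have to be found in the camera images.
- purge: The blue-handled brass needle valve, bolted on a dark 64 x 100 mm foot plate fixed to the table. Origin: centre of the plate's underside, on the upright stem axis; y along the plate's length, towards the hose tail. The valve's top (packing nut, 19 mm diameter) is 66 mm up; above it only the 9 mm stem and the bar handle.
- purge_grip (a point): Centre of the blue bar handle, on the stem axis, 100 mm above the table. The bar is 72 mm long, 12 mm thick, 24 mm tall (88 to 112 mm up); free round the stem below it down to 66 mm. Axes: x along the bar towards the end with the white band, y across the thickness, z up. It starts 40 to 75 degrees open, at any heading.
- purge_handle (a joint): Opening of the blue-handled valve, rad: 0 = at its closed stop; grows counter-clockwise seen from above, to 6.2; three quarters of a turn is 4.71. About 0.06 N m of friction; stays where it is left. The closed heading of the bar is not marked and differs from time to time.
- purge_seat (a joint): Twist of that valve's soft seat, rad: 0 unloaded, negative under closing torque, 4 N m per rad. At the closed stop -0.05 (0.2 N m) or beyond is snug, beyond -0.30 (1.2 N m) is forced. Turning freely it shows about 0.015 either way. It adds to the bar's heading and springs back when let go.
- backing_pointer (a point): Top of the white-banded end of the red bar handle, 28 mm from its stem axis, 112 mm above the table: an otherwise identical valve that must be left alone. The two valves may have changed places; their centres are at least 110 mm apart.
- tape_measure: Yellow tape measure lying on its side, 66 x 99 x 38 mm, origin at the centre of its underside; bystander.
- pliers: Blue-handled pliers lying flat, 40 x 174 x 12 mm, origin at the centre of the underside; bystander.
- t_joint: Grey steel T-shaped weld sample, 45 x 80 x 40 mm, origin at the centre of the underside; bystander.
- coupon_2: Grey steel practice plate with a weld bead, 50 x 100 x 8 mm, origin at the centre of the underside; bystander.
- nozzle_0: Brass torch nozzle standing upright, 23 x 21 x 52 mm, origin at the centre of the underside; bystander.

How it is judged (in metres and radians):
On the way:
1. the blue-handled valve is closed snugly onto its seat (at its stop, with at least 0.2 N m of closing torque) (value of joint purge_handle below 0.06 rad and value of joint purge_seat below -0.05 rad), for 0.1 s.
At the end, for the whole second after the job is handed in: The blue-handled valve stands 270 degrees open from its closed stop, within 10 degrees (4.54 to 4.88 rad), at rest; the red handle's banded end is within 8 mm of where it was (value of joint purge_handle between 4.54 and 4.88 rad and velocity of joint purge_handle between -0.05 and 0.05 rad/s and distance of backing_pointer from where it was at the start of the episode below 0.008 m); the robot touches nothing.
It fails at once if the seat of the blue-handled valve is forced (more than 1.2 N m of closing torque) (value of joint purge_seat below -0.3 rad).
It fails at once if the red-handled valve is turned (distance of backing_pointer from where it was at the start of the episode above 0.008 m).
It fails at once if a bystander is pushed more than 3 cm (distance of any of tape_measure, pliers, t_joint, coupon_2, nozzle_0 from where it was at the start of the episode above 0.03 m).
It also fails if it takes over 64 s, if anything falls off the work surface, if the arm or the gripper's body presses on something with over 40 N, if the wrist force passes 120 N, or if a joint passes its speed limit or range.

## Working session

There is one attempt and no reset: what is moved stays moved. The work goes in short steps, Python scripts to look and compute and a tool call to move; the robot and the scene stay as the last step left them, time stands still between calls to the robot, and variables do not carry over. Pictures are saved under pics/ and viewed, and the job is handed in when it is done.

Besides the shell and the picture viewer there is one more tool, called after "Call:" as name(argument=value, ...) on one line, values as JSON. move_arm: Moves the arm, as the interface text tells. Its arguments: {"type":"object","properties":{"increments":{"type":"array","items":{"type":"object","properties":{"ax":{"type":"number"},"ay":{"type":"number"},"az":{"type":"number"},"x":{"type":"number"},"y":{"type":"number"},"z":{"type":"number"},"jaw":{"type":"number"}}}}},"required":["increments"]}

```bash
mkdir -p pics
python3 - <<'E'
from rig import ctrl
import cv2
print(ctrl.get_state())
for n in("scene","side"):
    print(n,ctrl.get_calibration(n)); cv2.imwrite(f"pics/{n}0.png",ctrl.snapshot(n))
E
```

```text
{'clock': 0.0, 'q': array([-1.37921177e+00,  2.17746300e-01,  1.61491727e+00,  1.44234830e-05,
        1.31128072e+00, -1.12214767e-01]), 'dq': array([ 1.42907625e-03, -8.62843836e-04, -3.27080880e-05,  5.02232170e-04,
       -9.09238475e-04,  2.57140501e-04]), 'tau': array([ 8.72160817e-04, -3.96844018e+01, -3.03852797e+01, -2.04475737e-05,
        9.85586696e-03, -1.04320520e-05]), 'ee_pos': array([ 186.90550578, -595.98342855,  403.38146031]), 'tcp_rot': array([-3.14131547e+00,  2.33528711e-03, -1.26700039e+00]), 'wrist_force': array([0.532493  , 0.93484091, 1.55914059]), 'moment': array([-0.03586606, -0.01878704, -0.01349184]), 'finger_gap': 0.9973866147787344}
scene {'fx': 494.2265252691897, 'fy': 494.2265252691897, 'cx': 309.99619056927037, 'cy': 236.7081002619571, 'xyz': array([292.49467506, 437.94855751, 772.10308149]), 'orientation': array([-2.48233707,  0.01378043, -2.67494209])}
side {'fx': 449.60514617002616, 'fy': 449.60514617002616, 'cx': 319.8764025047935, 'cy': 240.0486134088541, 'xyz': array([ 316.21332194, -883.51455786,  426.77724835]), 'orientation': array([-1.92320896,  0.01859158, -0.27437764])}
```

View pics/scene0.png

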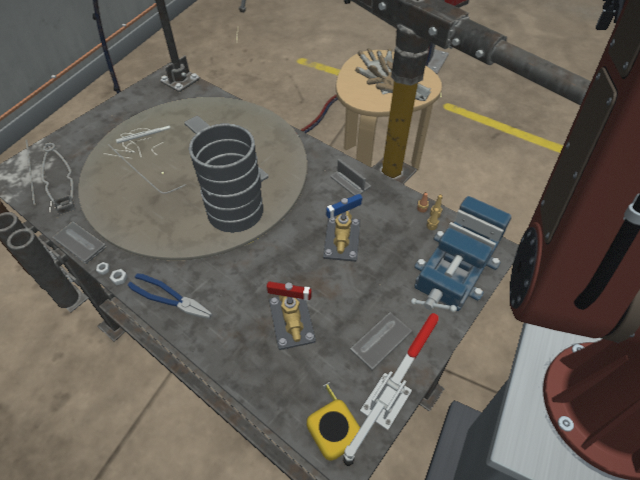

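View pics/side0.png

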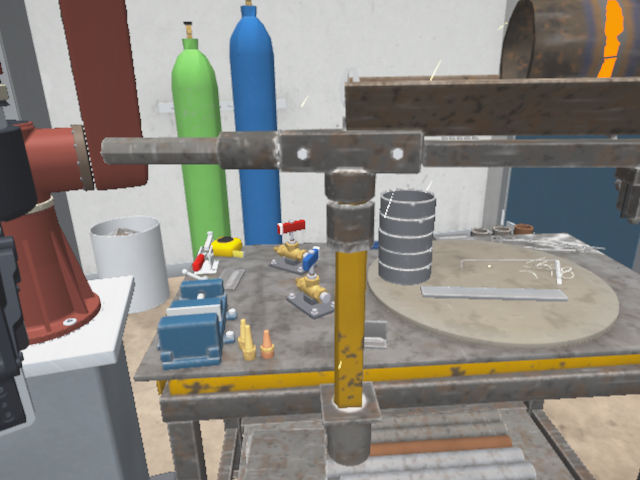

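```bash
cat > h.py <<'E'
import numpy as np,cv2
from scipy.spatial.transform import Rotation as R
from rig import ctrl
def ray(cal,u,v):
    d=np.array([(u-cal['cx'])/cal['fx'],(v-cal['cy'])/cal['fy'],1.])
    return np.array(cal['xyz']),R.from_euler('xyz',cal['orientation']).apply(d)
def onz(cal,u,v,z):
    o,d=ray(cal,u,v); return o+d*(z-o[2])/d[2]
def proj(cal,p):
    c=R.from_euler('xyz',cal['orientation']).inv().apply(np.array(p)-cal['xyz'])
    return c[0]/c[2]*cal['fx']+cal['cx'],c[1]/c[2]*cal['fy']+cal['cy']
def blue(im,x0,x1,y0,y1):
    hsv=cv2.cvtColor(im,cv2.COLOR_BGR2HSV)
    m=cv2.inRange(hsv,(105,150,60),(125,255,255)); k=np.zeros_like(m);k[y0:y1,x0:x1]=m[y0:y1,x0:x1];return k
E
python3 - <<'E'
from h import *
for n,b in(("scene",(300,380,180,260)),("side",(280,340,230,310))):
    im=cv2.imread(f"pics/{n}0.png");x0,x1,y0,y1=b
    c=im[y0:y1,x0:x1];cv2.imwrite(f"pics/{n}0z.png",cv2.resize(c,None,fx=7,fy=7,interpolation=cv2.INTER_NEAREST))
s=ctrl.get_calibration("scene");d=ctrl.get_calibration("side")
print("handle",onz(s,344,207,100),onz(s,329,211,100),onz(s,361,201,100))
print("red",onz(s,289,291,100))
print("post",onz(s,393,175,0),onz(d,347,405,-20))
print(onz(s,408,30,430),onz(d,350,160,400))
print("proj side",proj(d,onz(s,344,207,100)))
for p in[(423,210),(434,226),(455,270)]:print(onz(s,*p,0))
E
```

```text
handle [ 510.54684112 -110.55273407  100.        ] [530.74691593 -90.09724503 100.        ] [ 488.76012148 -137.31953064  100.        ]
red [515.98991334  88.93802173 100.        ]
post [ 485.23363052 -323.46920289    0.        ] [ 488.13549256 -386.1582695   -20.        ]
[ 454.20387383 -153.42638705  430.        ] [ 365.83772035 -742.3174615   400.        ]
proj side (np.float64(311.366896778018), np.float64(256.78588051687024))
[ 3.93961076e+02 -2.55893873e+02 -1.13686838e-13]
[ 360.53703056 -225.17226222    0.        ]
[ 292.36039098 -140.72073713    0.        ]
```

View pics/scene0z.png

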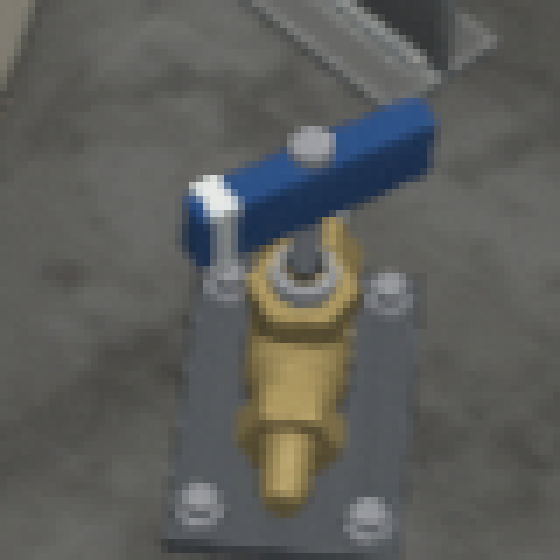

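View pics/side0z.png

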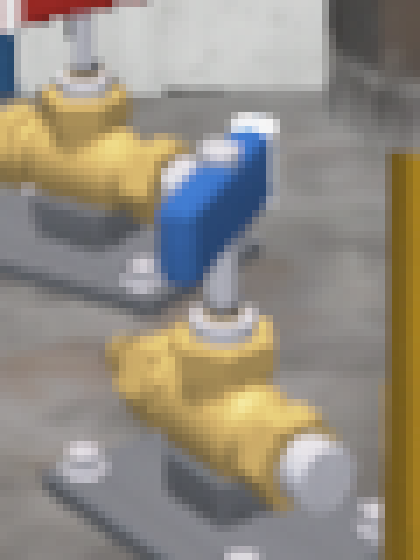

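Run:
```python
from h import *
s=ctrl.get_calibration("scene");d=ctrl.get_calibration("side")
def tri(a,b):
    o1,d1=ray(s,*a);o2,d2=ray(d,*b)
    A=np.array([d1,-d2]).T; t=np.linalg.lstsq(A,o2-o1,rcond=None)[0]
    p,q=o1+d1*t[0],o2+d2*t[1]; return (p+q)/2,np.linalg.norm(p-q)
def S(z,b): return (z[0]+b[0]/7,z[1]+b[1]/7)
print("knob",tri(S((300,180),(312,140)),S((280,230),(220,148))))
print("band",tri(S((300,180),(210,185)),S((280,230),(254,123))))
print("far",tri(S((300,180),(428,106)),S((280,230),(185,210))))
for nm,b in(("k",(312,140)),("band",(207,190)),("far",(428,108))):print(nm,onz(s,*S((300,180),b),112))
print("post base",tri((395,176),(350,400)),"post top yellow",tri((406,82),(350,248)),"fitting joint",tri((412,40),(350,175)))
print("pipe bolt",tri((482,32),(304,154)),"bolt2",tri((428,5),(398,154)))
for f in[(105,150),(350,150),(640,155)]:
    o,r=ray(d,*f);print([ (o+r*(y-o[1])/r[1]).round() for y in(-300,-350,-400,-450)])
```

```text
knob (array([ 510.94660836, -114.61939567,  113.5861877 ]), np.float64(2.124584585388918))
band (array([527.74459806, -91.29309152, 110.71790084]), np.float64(4.159371925705834))
far (array([ 492.23429866, -143.42318726,  108.57575427]), np.float64(1.1810268244518523))
k [ 512.58942442 -116.37065038  112.        ]
band [529.44481543 -89.24751628 112.        ]
far [ 490.31901775 -139.55908051  112.        ]
post base (array([ 495.55033862, -360.6207975 ,  -36.33225285]), np.float64(12.648079314508283)) post top yellow (array([ 500.07407601, -358.86753713,  210.18063542]), np.float64(2.387829230807952)) fitting joint (array([ 500.90141751, -348.45253893,  303.91553309]), np.float64(8.171069940691924))
pipe bolt (array([ 412.64257756, -389.92522369,  333.21751954]), np.float64(48.76158806498952)) bolt2 (array([ 513.53553064, -438.85210488,  333.82208856]), np.float64(34.524321595541316))
[array([ 216., -300.,  348.]), array([ 224., -350.,  355.]), array([ 233., -400.,  362.]), array([ 241., -450.,  368.])]
[array([ 521., -300.,  330.]), array([ 504., -350.,  338.]), array([ 486., -400.,  346.]), array([ 469., -450.,  355.])]
[array([1035., -300.,  290.]), array([ 974., -350.,  302.]), array([ 912., -400.,  314.]), array([ 851., -450.,  326.])]
```

Call:
move_arm(increments=[{"z": -240},{"z": -240},{"z": -240},{"z": -240},{"z": -240},{"z": -240},{"z": -240},{"z": -240,"x": -175},{"z": -240,"x": -175},{"z": -240,"x": -175},{"z": -240,"x": -175},{"z": -240,"x": -175},{"z": -240,"x": -175}])

```text
$.increments[0]: bad value
```

Call:
move_arm(increments=[{"ax": 0,"ay": 0,"az": 0,"x": 0,"y": 0,"z": -240,"jaw": 1},{"ax": 0,"ay": 0,"az": 0,"x": 0,"y": 0,"z": -240,"jaw": 1},{"ax": 0,"ay": 0,"az": 0,"x": 0,"y": 0,"z": -240,"jaw": 1},{"ax": 0,"ay": 0,"az": 0,"x": 0,"y": 0,"z": -240,"jaw": 1},{"ax": 0,"ay": 0,"az": 0,"x": 0,"y": 0,"z": -240,"jaw": 1},{"ax": 0,"ay": 0,"az": 0,"x": 0,"y": 0,"z": -240,"jaw": 1},{"ax": 0,"ay": 0,"az": 0,"x": -175,"y": 0,"z": -240,"jaw": 1},{"ax": 0,"ay": 0,"az": 0,"x": -175,"y": 0,"z": -240,"jaw": 1},{"ax": 0,"ay": 0,"az": 0,"x": -175,"y": 0,"z": -240,"jaw": 1},{"ax": 0,"ay": 0,"az": 0,"x": -175,"y": 0,"z": -240,"jaw": 1},{"ax": 0,"ay": 0,"az": 0,"x": -175,"y": 0,"z": -240,"jaw": 1}])

```text
clock: 1.02
ee_pos: [133.8, -424.9, 644.7]
tcp_rot: [3.142, 0.002, -1.267]
wrist_force: [-0.2, -0.9, 0.2]
finger_gap: 1.004
```

Call:
move_arm(increments=[{"ax": 0,"ay": 0,"az": -0.627,"x": -215,"y": -403,"z": 0,"jaw": 1},{"ax": 0,"ay": 0,"az": -0.627,"x": -215,"y": -403,"z": 0,"jaw": 1},{"ax": 0,"ay": 0,"az": -0.627,"x": -215,"y": -403,"z": 0,"jaw": 1},{"ax": 0,"ay": 0,"az": -0.627,"x": -215,"y": -403,"z": 0,"jaw": 1},{"ax": 0,"ay": 0,"az": -0.627,"x": -215,"y": -403,"z": 0,"jaw": 1},{"ax": 0,"ay": 0,"az": -0.627,"x": -215,"y": -403,"z": 0,"jaw": 1},{"ax": 0,"ay": 0,"az": -0.627,"x": -215,"y": -403,"z": 0,"jaw": 1},{"ax": 0,"ay": 0,"az": -0.627,"x": -215,"y": -403,"z": 0,"jaw": 1},{"ax": 0,"ay": 0,"az": -0.627,"x": -215,"y": -403,"z": 0,"jaw": 1},{"ax": 0,"ay": 0,"az": -0.627,"x": -215,"y": -403,"z": 0,"jaw": 1},{"ax": 0,"ay": 0,"az": -0.627,"x": -215,"y": -403,"z": 0,"jaw": 1},{"ax": 0,"ay": 0,"az": -0.627,"x": -215,"y": -403,"z": 0,"jaw": 1},{"ax": 0,"ay": 0,"az": -0.627,"x": -215,"y": -403,"z": 0,"jaw": 1},{"ax": 0,"ay": 0,"az": -0.627,"x": -215,"y": -403,"z": 0,"jaw": 1}])

```text
clock: 2.18
ee_pos: [455.1, -103.8, 644.1]
tcp_rot: [3.141, 0.001, -0.639]
wrist_force: [-0.7, -0.2, -0.2]
finger_gap: 1.0
```

Run:
```python
from h import *
c=ctrl.get_calibration("wrist");im=ctrl.snapshot("wrist");cv2.imwrite("pics/w1.png",im)
np.save("w1.npy",c,allow_pickle=True);print(c);s=ctrl.get_state();print(s['ee_pos'],s['tcp_rot'],s['q'])
```

```text
{'fx': 336.4396442997581, 'fy': 336.4396442997581, 'cx': 323.8603893909363, 'cy': 241.4656156910629, 'xyz': array([494.91513997, -50.78052322, 612.10995542]), 'orientation': array([ 2.87849221e+00,  7.49055513e-05, -6.39725862e-01])}
[ 454.66628654 -104.31631293  644.4294888 ] [ 3.14084581e+00  4.89571117e-04 -6.40901327e-01] [-3.75992236e-01 -2.18505422e-01  1.61287564e+00 -6.02022099e-04
  1.74789044e+00  2.64803048e-01]
```

View pics/w1.png

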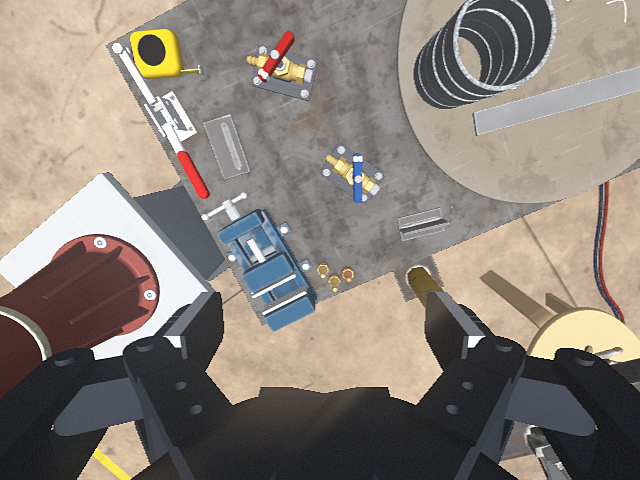

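Run:
```python
from h import *
c=np.load("w1.npy",allow_pickle=True).item();im=cv2.imread("pics/w1.png")
cv2.imwrite("pics/w1z.png",cv2.resize(im[140:215,315:390],None,fx=7,fy=7,interpolation=cv2.INTER_NEAREST))
m=blue(im,345,372,150,206);pts=cv2.findNonZero(m);print(cv2.minAreaRect(pts))
vx,vy,x,y=cv2.fitLine(pts,cv2.DIST_L2,0,.01,.01).ravel()
a=onz(c,x,y,105);b=onz(c,x-vx*10*np.sign(vy),y-vy*10*np.sign(vy),105);print(a,np.arctan2(*(b-a)[1::-1]))
```

```text
((357.5, 178.0), (48.0, 7.0), 90.0)
[ 508.71934589 -115.52232318  105.        ] 0.9724592166136219
```

View pics/w1z.png

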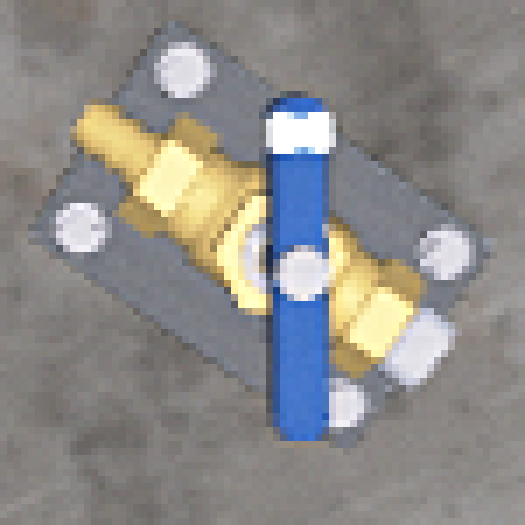

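Call:
move_arm(increments=[{"ax": 0,"ay": 0,"az": -0.02,"x": 52,"y": -23,"z": 245,"jaw": 1},{"ax": 0,"ay": 0,"az": -0.02,"x": 52,"y": -23,"z": 245,"jaw": 1},{"ax": 0,"ay": 0,"az": -0.02,"x": 52,"y": -23,"z": 245,"jaw": 1},{"ax": 0,"ay": 0,"az": -0.02,"x": 52,"y": -23,"z": 245,"jaw": 1},{"ax": 0,"ay": 0,"az": -0.02,"x": 52,"y": -23,"z": 245,"jaw": 1},{"ax": 0,"ay": 0,"az": -0.02,"x": 52,"y": -23,"z": 245,"jaw": 1},{"ax": 0,"ay": 0,"az": -0.02,"x": 52,"y": -23,"z": 245,"jaw": 1},{"ax": 0,"ay": 0,"az": -0.02,"x": 52,"y": -23,"z": 245,"jaw": 1},{"ax": 0,"ay": 0,"az": -0.02,"x": 52,"y": -23,"z": 245,"jaw": 1},{"ax": 0,"ay": 0,"az": -0.02,"x": 52,"y": -23,"z": 245,"jaw": 1}])

```text
clock: 3.07
ee_pos: [510.9, -117.3, 403.6]
tcp_rot: [-3.14, -0.006, -0.621]
wrist_force: [-0.3, 0.1, 1.0]
finger_gap: 0.999
```

Run:
```python
from h import *
c=ctrl.get_calibration("wrist");im=ctrl.snapshot("wrist");cv2.imwrite("pics/w2.png",im)
np.save("w2.npy",c,allow_pickle=True);s=ctrl.get_state();print(s['ee_pos'],s['tcp_rot'],s['q'],s['moment'])
```

```text
[ 510.99320225 -117.08439108  403.75941364] [-3.13988236 -0.00665047 -0.62081426] [-3.59153474e-01  1.04758210e-05  1.85254237e+00 -7.12300830e-05
  1.28217328e+00  2.61675141e-01] [ 0.04300921 -0.04430544  0.00454249]
```

View pics/w2.png

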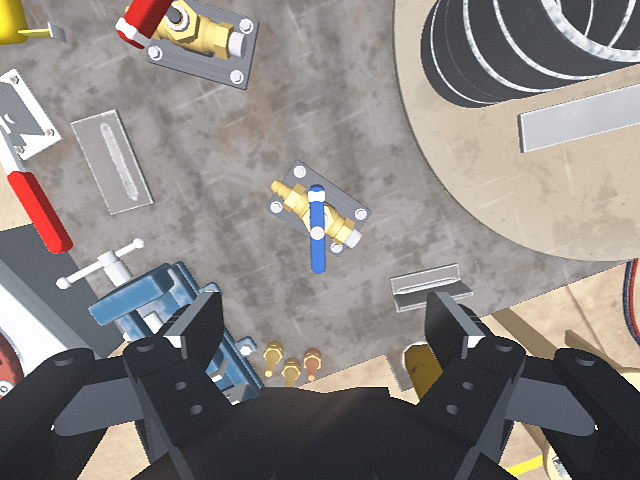

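Run:
```python
from h import *
c=np.load("w2.npy",allow_pickle=True).item();im=cv2.imread("pics/w2.png")
print("knob",onz(c,317.3,233,114))
cv2.imwrite("pics/w2z.png",cv2.resize(im[170:290,270:370],None,fx=5,fy=5,interpolation=cv2.INTER_NEAREST))
m=blue(im,300,335,180,275);pts=cv2.findNonZero(m)
vx,vy,x,y=cv2.fitLine(pts,cv2.DIST_L2,0,.01,.01).ravel();print(x,y,vx,vy)
a=onz(c,x,y,108);b=onz(c,x-vx*10*np.sign(vy),y-vy*10*np.sign(vy),108);print(a,np.arctan2(*(b-a)[1::-1]))
```

```text
knob [ 511.35918918 -112.03243821  114.        ]
317.29276 234.29398 0.028032044 0.999607
[ 509.82463104 -114.0230511   108.        ] 0.9713350549591319
```

View pics/w2z.png

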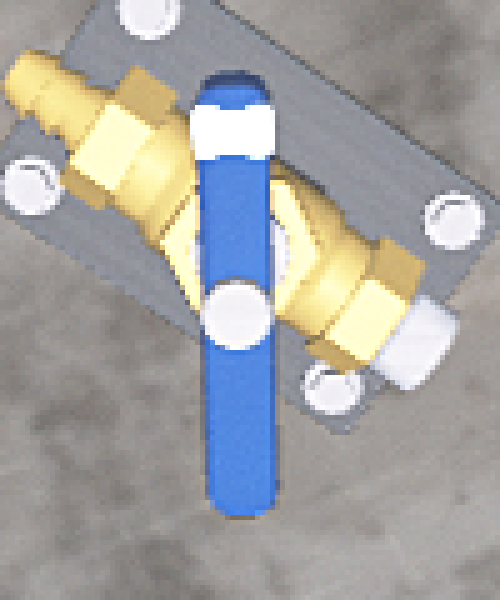

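Call:
move_arm(increments=[{"ax": 0,"ay": 0,"az": -0.015,"x": -2,"y": -2,"z": 40,"jaw": 1},{"ax": 0,"ay": 0,"az": -0.015,"x": -2,"y": -2,"z": 80,"jaw": 1},{"ax": 0,"ay": 0,"az": -0.015,"x": -2,"y": -2,"z": 120,"jaw": 1},{"ax": 0,"ay": 0,"az": -0.015,"x": -2,"y": -2,"z": 145,"jaw": 1},{"ax": 0,"ay": 0,"az": -0.015,"x": -2,"y": -2,"z": 145,"jaw": 0.6},{"ax": 0,"ay": 0,"az": -0.015,"x": -2,"y": -2,"z": 145,"jaw": 0.6},{"ax": 0,"ay": 0,"az": -0.015,"x": -2,"y": -2,"z": 145,"jaw": 0.6}])

```text
clock: 3.7
ee_pos: [511.6, -114.1, 258.1]
tcp_rot: [-3.14, -0.006, -0.605]
wrist_force: [-0.6, 0.9, 0.7]
finger_gap: 0.614
```

Run:
```python
from h import *
c=ctrl.get_calibration("wrist");im=ctrl.snapshot("wrist");cv2.imwrite("pics/w3.png",im)
s=ctrl.get_state();print(s)
```

```text
{'clock': 3.75, 'q': array([-3.53462306e-01,  1.80869643e-01,  1.95809450e+00, -3.95703348e-05,
        9.95433219e-01,  2.51482349e-01]), 'dq': array([ 1.66647250e-03, -6.42445038e-03, -2.39159892e-03, -7.07786614e-04,
       -1.87936320e-03, -2.82354252e-05]), 'tau': array([ 1.59708015e-02, -3.21967828e+01, -2.45183748e+01, -2.67400719e-04,
        3.58993665e-02, -1.85874719e-04]), 'ee_pos': array([ 511.83961087, -114.23894958,  258.54405626]), 'tcp_rot': array([-3.13983445, -0.00697726, -0.60492938]), 'wrist_force': array([ 0.46753324,  0.21261497, -0.19173114]), 'moment': array([ 0.0267289 , -0.01522205, -0.02984658]), 'finger_gap': 0.5997743652121449}
```

View pics/w3.png

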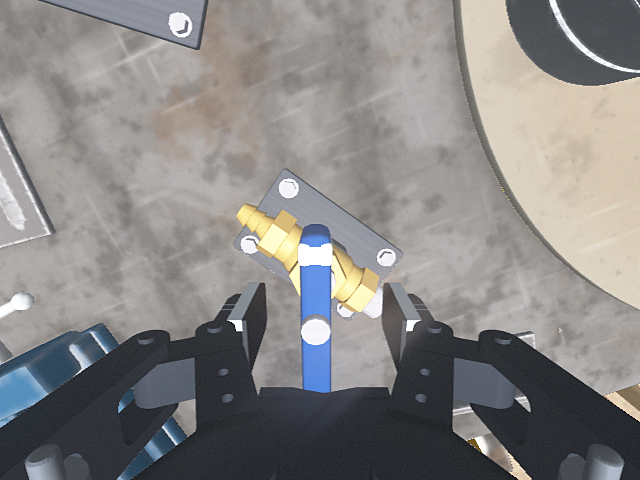

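Run:
```python
from h import *
c=ctrl.get_calibration("wrist")
print(onz(c,316,330,113), onz(c,316,330,117))
im=cv2.imread("pics/w3.png");m=blue(im,295,340,268,312);pts=cv2.findNonZero(m)
vx,vy,x,y=cv2.fitLine(pts,cv2.DIST_L2,0,.01,.01).ravel();print(x,y,vx,vy)
a=onz(c,x,y,112);b=onz(c,x-vx*10*np.sign(vy),y-vy*10*np.sign(vy),112);print(a,np.arctan2(*(b-a)[1::-1]))
```

```text
[ 511.55669472 -112.05637107  113.        ] [ 512.91228177 -110.22477752  117.        ]
308.90826 299.7477 0.1786368 -0.9839151
[ 516.21354941 -100.82091934  112.        ] 0.7884484773930431
```

Call:
move_arm(increments=[{"ax": 0,"ay": 0,"az": 0,"x": -2.2,"y": -0.5,"z": 3,"jaw": 0.6},{"ax": 0,"ay": 0,"az": 0,"x": -2.2,"y": -0.5,"z": 3,"jaw": 0.3},{"ax": 0,"ay": 0,"az": 0,"x": -2.2,"y": -0.5,"z": 3,"jaw": 0},{"ax": 0,"ay": 0,"az": 0,"x": -2.2,"y": -0.5,"z": 3,"jaw": 0},{"ax": 0,"ay": 0,"az": 0,"x": -2.2,"y": -0.5,"z": 3,"jaw": 0},{"ax": 0,"ay": 0,"az": 0,"x": -2.2,"y": -0.5,"z": 3,"jaw": 0},{"ax": 0,"ay": 0,"az": 0,"x": -2.2,"y": -0.5,"z": 3,"jaw": 0},{"ax": 0,"ay": 0,"az": 0,"x": -2.2,"y": -0.5,"z": 3,"jaw": 0}])

```text
clock: 4.42
ee_pos: [509.1, -112.3, 252.7]
tcp_rot: [-3.141, -0.003, -0.605]
wrist_force: [2.8, -2.2, 4.0]
finger_gap: 0.129
```

```bash
cat > st.py <<'E'
from rig import ctrl
s=ctrl.get_state()
for k in('clock','ee_pos','tcp_rot','wrist_force','moment','finger_gap','q'):print(k,s[k].round(3) if hasattr(s[k],'round') else s[k])
print('tau6',s['tau'])
E
python3 st.py
```

```text
clock 4.4167
ee_pos [ 509.136 -112.283  252.662]
tcp_rot [-3.141e+00 -3.000e-03 -6.050e-01]
wrist_force [ 2.816 -2.215  3.972]
moment [-0.241 -0.304 -0.011]
finger_gap 0.12941833029561947
q [-0.352  0.185  1.966 -0.     0.987  0.254]
tau6 [ 7.37676769e-01 -3.07914805e+01 -2.20597082e+01  2.75754053e-01
  6.56264964e-01  1.50680076e-02]
```

Call:
move_arm(increments=[{"ax": 0,"ay": 0,"az": 0.1,"x": 0,"y": 0,"z": 0,"jaw": 0},{"ax": 0,"ay": 0,"az": 0.2,"x": 0,"y": 0,"z": 0,"jaw": 0},{"ax": 0,"ay": 0,"az": 0.3,"x": 0,"y": 0,"z": 0,"jaw": 0},{"ax": 0,"ay": 0,"az": 0.4,"x": 0,"y": 0,"z": 0,"jaw": 0},{"ax": 0,"ay": 0,"az": 0.5,"x": 0,"y": 0,"z": 0,"jaw": 0},{"ax": 0,"ay": 0,"az": 0.55,"x": 0,"y": 0,"z": 0,"jaw": 0},{"ax": 0,"ay": 0,"az": 0.57,"x": 0,"y": 0,"z": 0,"jaw": 0}])

```text
clock: 5.0
ee_pos: [509.0, -112.0, 252.6]
tcp_rot: [-3.14, -0.001, -1.177]
wrist_force: [1.7, -0.8, 5.5]
finger_gap: 0.133
```

```bash
python3 st.py
```

```text
clock 5.0
ee_pos [ 509.026 -112.041  252.624]
tcp_rot [-3.140e+00 -1.000e-03 -1.177e+00]
wrist_force [ 1.678 -0.824  5.478]
moment [-0.109 -0.201  0.1  ]
finger_gap 0.13258262099367732
q [-0.351  0.185  1.967  0.     0.988  0.825]
tau6 [  0.21561085 -30.11638999 -21.82596803   0.07302067   0.48415577
   0.1026546 ]
```

Call:
move_arm(increments=[{"ax": 0,"ay": 0,"az": 0.03,"x": 0,"y": 0,"z": 0,"jaw": 0},{"ax": 0,"ay": 0,"az": 0.06,"x": 0,"y": 0,"z": 0,"jaw": 0},{"ax": 0,"ay": 0,"az": 0.09,"x": 0,"y": 0,"z": 0,"jaw": 0},{"ax": 0,"ay": 0,"az": 0.12,"x": 0,"y": 0,"z": 0,"jaw": 0},{"ax": 0,"ay": 0,"az": 0.12,"x": 0,"y": 0,"z": 0,"jaw": 0}])

```text
clock: 5.42
ee_pos: [509.0, -112.0, 252.6]
tcp_rot: [-3.14, -0.001, -1.295]
wrist_force: [1.3, -1.8, 5.0]
finger_gap: 0.131
```

```bash
python3 st.py
```

```text
clock 5.4167
ee_pos [ 509.008 -111.979  252.632]
tcp_rot [-3.140e+00 -1.000e-03 -1.295e+00]
wrist_force [ 1.343 -1.787  4.996]
moment [-0.103 -0.159  0.052]
finger_gap 0.13110254866206075
q [-0.351  0.185  1.967  0.     0.988  0.944]
tau6 [ 1.29898125e-01 -3.00331879e+01 -2.17985415e+01  1.74513843e-02
  4.65076575e-01  2.00494593e-01]
```

Call:
move_arm(increments=[{"ax": 0,"ay": 0,"az": 0.03,"x": 0,"y": 0,"z": 0,"jaw": 0},{"ax": 0,"ay": 0,"az": 0.06,"x": 0,"y": 0,"z": 0,"jaw": 0},{"ax": 0,"ay": 0,"az": 0.09,"x": 0,"y": 0,"z": 0,"jaw": 0},{"ax": 0,"ay": 0,"az": 0.09,"x": 0,"y": 0,"z": 0,"jaw": 0}])

```text
clock: 5.75
ee_pos: [509.0, -111.9, 252.6]
tcp_rot: [-3.14, -0.001, -1.385]
wrist_force: [2.6, -1.2, 5.6]
finger_gap: 0.133
```

```bash
python3 st.py
```

```text
clock 5.75
ee_pos [ 508.987 -111.937  252.611]
tcp_rot [-3.140e+00 -1.000e-03 -1.385e+00]
wrist_force [ 2.631 -1.209  5.563]
moment [-0.02  -0.236  0.002]
finger_gap 0.13305441873378127
q [-3.510e-01  1.850e-01  1.967e+00  1.000e-03  9.880e-01  1.034e+00]
tau6 [ 3.81250202e-02 -3.00132179e+01 -2.18121940e+01 -2.77454755e-02
  4.51036692e-01  2.00698860e-01]
```

Call:
move_arm(increments=[{"ax": 0,"ay": 0,"az": 0.03,"x": 0,"y": 0,"z": 0,"jaw": 0},{"ax": 0,"ay": 0,"az": 0.06,"x": 0,"y": 0,"z": 0,"jaw": 0},{"ax": 0,"ay": 0,"az": 0.09,"x": 0,"y": 0,"z": 0,"jaw": 0},{"ax": 0,"ay": 0,"az": 0.09,"x": 0,"y": 0,"z": 0,"jaw": 0}])

```text
clock: 6.08
ee_pos: [509.0, -111.9, 252.6]
tcp_rot: [-3.14, -0.0, -1.475]
wrist_force: [1.2, -1.2, 5.4]
finger_gap: 0.131
```

```bash
python3 st.py | egrep 'tcp_rot|moment|tau6|q '
```

```text
tcp_rot [-3.14  -0.    -1.475]
moment [-0.02  -0.231  0.032]
q [-3.510e-01  1.850e-01  1.967e+00  1.000e-03  9.880e-01  1.124e+00]
tau6 [ -0.05923207 -29.99833524 -21.82230592  -0.0738613    0.44123825
```

Call:
move_arm(increments=[{"ax": 0,"ay": 0,"az": 0.03,"x": 0,"y": 0,"z": 0,"jaw": 0},{"ax": 0,"ay": 0,"az": 0.06,"x": 0,"y": 0,"z": 0,"jaw": 0},{"ax": 0,"ay": 0,"az": 0.06,"x": 0,"y": 0,"z": 0,"jaw": 0}])

```text
clock: 6.33
ee_pos: [509.0, -111.9, 252.6]
tcp_rot: [-3.139, -0.0, -1.535]
wrist_force: [1.4, 0.2, 5.9]
finger_gap: 0.131
```

```bash
python3 st.py
```

```text
clock 6.3333
ee_pos [ 509.012 -111.866  252.614]
tcp_rot [-3.139 -0.    -1.535]
wrist_force [1.383 0.243 5.853]
moment [ 0.09  -0.214  0.143]
finger_gap 0.1313437222593062
q [-3.510e-01  1.850e-01  1.967e+00  1.000e-03  9.880e-01  1.184e+00]
tau6 [ -0.16348931 -29.99047995 -21.82650805  -0.0943273    0.43844341
   0.23167431]
```

Call:
move_arm(increments=[{"ax": 0,"ay": 0,"az": 0.03,"x": 0,"y": 0,"z": 0,"jaw": 0},{"ax": 0,"ay": 0,"az": 0.06,"x": 0,"y": 0,"z": 0,"jaw": 0},{"ax": 0,"ay": 0,"az": 0.06,"x": 0,"y": 0,"z": 0,"jaw": 0}])

```text
clock: 6.58
ee_pos: [509.0, -111.8, 252.6]
tcp_rot: [-3.139, -0.0, -1.594]
wrist_force: [2.2, -0.1, 6.1]
finger_gap: 0.133
```

```bash
python3 st.py
```

```text
clock 6.5833
ee_pos [ 509.038 -111.819  252.631]
tcp_rot [-3.139 -0.    -1.594]
wrist_force [ 2.186 -0.146  6.068]
moment [ 0.023 -0.239  0.273]
finger_gap 0.13339210706658722
q [-3.510e-01  1.850e-01  1.967e+00  1.000e-03  9.880e-01  1.243e+00]
tau6 [ -0.50160181 -29.99411166 -21.82421207  -0.04562623   0.44627435
   0.43873147]
```

Call:
move_arm(increments=[{"ax": 0,"ay": 0,"az": 0.03,"x": 0,"y": 0,"z": 0,"jaw": 0},{"ax": 0,"ay": 0,"az": 0.06,"x": 0,"y": 0,"z": 0,"jaw": 0},{"ax": 0,"ay": 0,"az": 0.06,"x": 0,"y": 0,"z": 0,"jaw": 0},{"ax": 0,"ay": 0,"az": 0.06,"x": 0,"y": 0,"z": 0,"jaw": 0}])

```text
clock: 6.92
ee_pos: [509.0, -111.7, 252.6]
tcp_rot: [-3.14, -0.0, -1.652]
wrist_force: [1.6, 0.3, 5.3]
finger_gap: 0.132
```

```bash
python3 st.py
```

```text
clock 6.9167
ee_pos [ 509.043 -111.746  252.613]
tcp_rot [-3.14  -0.    -1.652]
wrist_force [1.6   0.338 5.344]
moment [ 0.079 -0.304  0.527]
finger_gap 0.1318151481694425
q [-0.351  0.185  1.967  0.     0.988  1.301]
tau6 [-7.93815963e-01 -2.99976379e+01 -2.18186778e+01  1.02542492e-02
  4.56382055e-01  5.00058755e-01]
```

Call:
move_arm(increments=[{"ax": 0,"ay": 0,"az": -0.1,"x": 0,"y": 0,"z": 0,"jaw": 0},{"ax": 0,"ay": 0,"az": -0.2,"x": 0,"y": 0,"z": 0,"jaw": 0},{"ax": 0,"ay": 0,"az": -0.3,"x": 0,"y": 0,"z": 0,"jaw": 0},{"ax": 0,"ay": 0,"az": -0.4,"x": 0,"y": 0,"z": 0,"jaw": 0},{"ax": 0,"ay": 0,"az": -0.5,"x": 0,"y": 0,"z": 0,"jaw": 0},{"ax": 0,"ay": 0,"az": -0.6,"x": 0,"y": 0,"z": 0,"jaw": 0},{"ax": 0,"ay": 0,"az": -0.7,"x": 0,"y": 0,"z": 0,"jaw": 0},{"ax": 0,"ay": 0,"az": -0.8,"x": 0,"y": 0,"z": 0,"jaw": 0},{"ax": 0,"ay": 0,"az": -0.9,"x": 0,"y": 0,"z": 0,"jaw": 0},{"ax": 0,"ay": 0,"az": -1.0,"x": 0,"y": 0,"z": 0,"jaw": 0},{"ax": 0,"ay": 0,"az": -1.1,"x": 0,"y": 0,"z": 0,"jaw": 0},{"ax": 0,"ay": 0,"az": -1.2,"x": 0,"y": 0,"z": 0,"jaw": 0},{"ax": 0,"ay": 0,"az": -1.3,"x": 0,"y": 0,"z": 0,"jaw": 0},{"ax": 0,"ay": 0,"az": -1.4,"x": 0,"y": 0,"z": 0,"jaw": 0},{"ax": 0,"ay": 0,"az": -1.5,"x": 0,"y": 0,"z": 0,"jaw": 0},{"ax": 0,"ay": 0,"az": -1.6,"x": 0,"y": 0,"z": 0,"jaw": 0},{"ax": 0,"ay": 0,"az": -1.7,"x": 0,"y": 0,"z": 0,"jaw": 0},{"ax": 0,"ay": 0,"az": -1.8,"x": 0,"y": 0,"z": 0,"jaw": 0}])

```text
clock: 8.42
ee_pos: [509.4, -112.5, 252.7]
tcp_rot: [3.139, -0.004, 0.15]
wrist_force: [3.3, -2.5, 3.0]
finger_gap: 0.128
```

```bash
python3 st.py
```

```text
clock 8.4167
ee_pos [ 509.372 -112.455  252.664]
tcp_rot [ 3.139 -0.004  0.15 ]
wrist_force [ 3.326 -2.505  2.999]
moment [-0.413 -0.535 -0.075]
finger_gap 0.12802771592990772
q [-0.352  0.185  1.966 -0.     0.986 -0.502]
tau6 [  0.91517916 -30.75942636 -21.2984401    0.24176253   1.11264467
   0.70349732]
```

Call:
move_arm(increments=[{"ax": 0,"ay": 0,"az": -0.1,"x": 0,"y": 0,"z": 0,"jaw": 0},{"ax": 0,"ay": 0,"az": -0.2,"x": 0,"y": 0,"z": 0,"jaw": 0},{"ax": 0,"ay": 0,"az": -0.3,"x": 0,"y": 0,"z": 0,"jaw": 0},{"ax": 0,"ay": 0,"az": -0.4,"x": 0,"y": 0,"z": 0,"jaw": 0},{"ax": 0,"ay": 0,"az": -0.5,"x": 0,"y": 0,"z": 0,"jaw": 0},{"ax": 0,"ay": 0,"az": -0.6,"x": 0,"y": 0,"z": 0,"jaw": 0},{"ax": 0,"ay": 0,"az": -0.7,"x": 0,"y": 0,"z": 0,"jaw": 0},{"ax": 0,"ay": 0,"az": -0.8,"x": 0,"y": 0,"z": 0,"jaw": 0},{"ax": 0,"ay": 0,"az": -0.9,"x": 0,"y": 0,"z": 0,"jaw": 0},{"ax": 0,"ay": 0,"az": -1.0,"x": 0,"y": 0,"z": 0,"jaw": 0},{"ax": 0,"ay": 0,"az": -1.1,"x": 0,"y": 0,"z": 0,"jaw": 0},{"ax": 0,"ay": 0,"az": -1.2,"x": 0,"y": 0,"z": 0,"jaw": 0},{"ax": 0,"ay": 0,"az": -1.3,"x": 0,"y": 0,"z": 0,"jaw": 0},{"ax": 0,"ay": 0,"az": -1.4,"x": 0,"y": 0,"z": 0,"jaw": 0},{"ax": 0,"ay": 0,"az": -1.5,"x": 0,"y": 0,"z": 0,"jaw": 0},{"ax": 0,"ay": 0,"az": -1.6,"x": 0,"y": 0,"z": 0,"jaw": 0},{"ax": 0,"ay": 0,"az": -1.7,"x": 0,"y": 0,"z": 0,"jaw": 0},{"ax": 0,"ay": 0,"az": -1.7,"x": 0,"y": 0,"z": 0,"jaw": 0},{"ax": 0,"ay": 0,"az": -1.7,"x": 0,"y": 0,"z": 0,"jaw": 0}])

```text
clock: 10.0
ee_pos: [509.8, -111.9, 252.7]
tcp_rot: [3.136, 0.002, 1.845]
wrist_force: [6.1, 0.0, 1.7]
finger_gap: 0.131
```

```bash
python3 st.py
python3 - <<'E'
from h import *
cv2.imwrite("pics/s1.png",ctrl.snapshot("scene")[60:320,240:560].repeat(2,0).repeat(2,1))
E
```

```text
clock 10.0
ee_pos [ 509.846 -111.907  252.674]
tcp_rot [3.136e+00 2.000e-03 1.845e+00]
wrist_force [6.112 0.03  1.652]
moment [-0.008 -0.875 -0.012]
finger_gap 0.13065845782108695
q [-3.510e-01  1.860e-01  1.966e+00  2.000e-03  9.840e-01 -2.197e+00]
tau6 [ -0.63400693 -31.06528044 -21.08325899  -0.43753068   1.47181895
  -0.06056142]
```

View pics/s1.png

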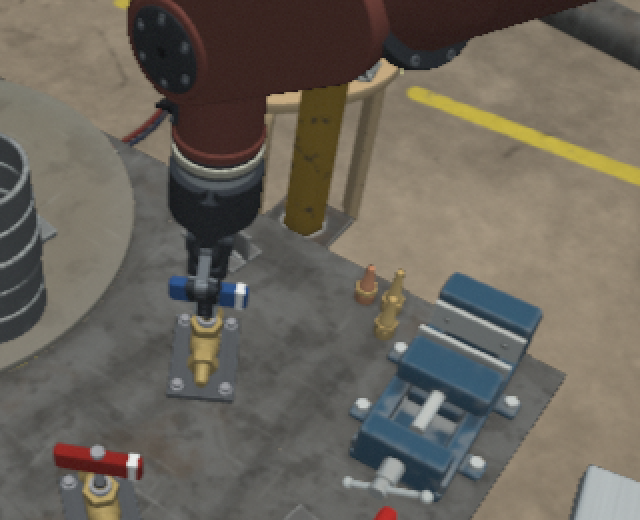

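Call:
move_arm(increments=[{"ax": 0,"ay": 0,"az": 0,"x": 0,"y": 0,"z": 0,"jaw": 0.5},{"ax": 0,"ay": 0,"az": 0,"x": 0,"y": 0,"z": 0,"jaw": 0.7},{"ax": 0,"ay": 0,"az": 0,"x": 0,"y": 0,"z": 0,"jaw": 0.7},{"ax": 0,"ay": 0,"az": 0,"x": 0,"y": 0,"z": 0,"jaw": 0.7},{"ax": 0,"ay": 0,"az": 0,"x": 0,"y": 0,"z": -35,"jaw": 0.7},{"ax": 0,"ay": 0,"az": 0,"x": 0,"y": 0,"z": -70,"jaw": 0.7},{"ax": 0,"ay": 0,"az": 0,"x": 0,"y": 0,"z": -100,"jaw": 0.7},{"ax": 0,"ay": 0,"az": 0.12,"x": 0,"y": 0,"z": -100,"jaw": 0.7},{"ax": 0,"ay": 0,"az": 0.24,"x": 0,"y": 0,"z": -100,"jaw": 0.7},{"ax": 0,"ay": 0,"az": 0.36,"x": 0,"y": 0,"z": -100,"jaw": 0.7},{"ax": 0,"ay": 0,"az": 0.48,"x": 0,"y": 0,"z": -100,"jaw": 0.7},{"ax": 0,"ay": 0,"az": 0.6,"x": 0,"y": 0,"z": -100,"jaw": 0.7},{"ax": 0,"ay": 0,"az": 0.72,"x": 0,"y": 0,"z": -100,"jaw": 0.7},{"ax": 0,"ay": 0,"az": 0.84,"x": 0,"y": 0,"z": -100,"jaw": 0.7},{"ax": 0,"ay": 0,"az": 0.96,"x": 0,"y": 0,"z": -100,"jaw": 0.7},{"ax": 0,"ay": 0,"az": 1.08,"x": 0,"y": 0,"z": -100,"jaw": 0.7},{"ax": 0,"ay": 0,"az": 1.2,"x": 0,"y": 0,"z": -100,"jaw": 0.7},{"ax": 0,"ay": 0,"az": 1.32,"x": 0,"y": 0,"z": -100,"jaw": 0.7},{"ax": 0,"ay": 0,"az": 1.44,"x": 0,"y": 0,"z": -100,"jaw": 0.7},{"ax": 0,"ay": 0,"az": 1.56,"x": 0,"y": 0,"z": -100,"jaw": 0.7}])

```text
clock: 11.72
ee_pos: [507.8, -111.7, 351.0]
tcp_rot: [-3.14, 0.002, 0.279]
wrist_force: [0.2, -0.8, 0.8]
finger_gap: 0.7
```

Call:
move_arm(increments=[{"ax": 0,"ay": 0,"az": 0.12,"x": 0,"y": 0,"z": 0,"jaw": 0.7},{"ax": 0,"ay": 0,"az": 0.24,"x": 0,"y": 0,"z": 0,"jaw": 0.7},{"ax": 0,"ay": 0,"az": 0.36,"x": 0,"y": 0,"z": 0,"jaw": 0.7},{"ax": 0,"ay": 0,"az": 0.48,"x": 0,"y": 0,"z": 0,"jaw": 0.7},{"ax": 0,"ay": 0,"az": 0.6,"x": 0,"y": 0,"z": 0,"jaw": 0.7},{"ax": 0,"ay": 0,"az": 0.72,"x": 0,"y": 0,"z": 0,"jaw": 0.7},{"ax": 0,"ay": 0,"az": 0.84,"x": 0,"y": 0,"z": 0,"jaw": 0.7},{"ax": 0,"ay": 0,"az": 0.96,"x": 0,"y": 0,"z": 0,"jaw": 0.7},{"ax": 0,"ay": 0,"az": 1.08,"x": 0,"y": 0,"z": 0,"jaw": 0.7},{"ax": 0,"ay": 0,"az": 1.2,"x": 0,"y": 0,"z": 0,"jaw": 0.7},{"ax": 0,"ay": 0,"az": 1.32,"x": 0,"y": 0,"z": 0,"jaw": 0.7},{"ax": 0,"ay": 0,"az": 1.44,"x": 0,"y": 0,"z": 0,"jaw": 0.7},{"ax": 0,"ay": 0,"az": 1.56,"x": 0,"y": 0,"z": 0,"jaw": 0.7},{"ax": 0,"ay": 0,"az": 1.58,"x": 0,"y": 0,"z": 0,"jaw": 0.7},{"ax": 0,"ay": 0,"az": 1.58,"x": 0,"y": 0,"z": 0,"jaw": 0.7}])

```text
clock: 12.97
ee_pos: [508.0, -111.7, 351.2]
tcp_rot: [3.14, 0.001, -1.293]
wrist_force: [0.9, 0.2, -0.7]
finger_gap: 0.696
```

```bash
python3 st.py
python3 - <<'E'
from h import *
c=ctrl.get_calibration("wrist");np.save("w4.npy",c,allow_pickle=True)
cv2.imwrite("pics/w4.png",ctrl.snapshot("wrist"))
E
```

```text
clock 12.9667
ee_pos [ 507.966 -111.737  351.166]
tcp_rot [ 3.140e+00  1.000e-03 -1.293e+00]
wrist_force [ 0.936  0.158 -0.708]
moment [ 0.043  0.031 -0.047]
finger_gap 0.6958409471295701
q [-0.352  0.048  1.908  0.     1.188  0.942]
tau6 [-8.73339795e-04 -3.07789421e+01 -2.87263638e+01  7.95164633e-04
  7.01525700e-03  1.88809186e-01]
```

View pics/w4.png

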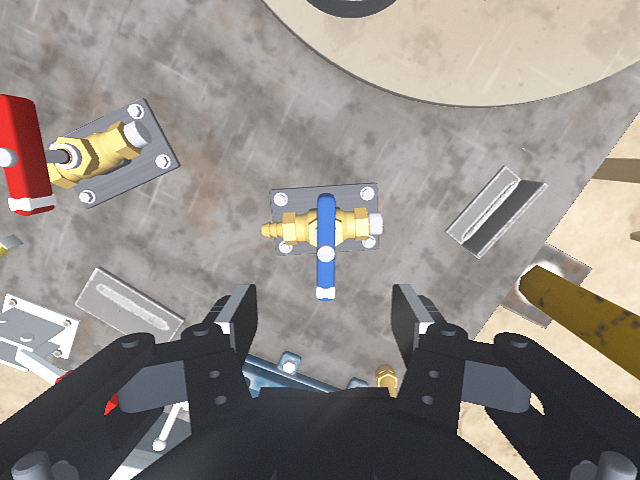

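Call:
move_arm(increments=[{"ax": 0,"ay": 0,"az": 0,"x": 0.7,"y": -2,"z": 35,"jaw": 0.7},{"ax": 0,"ay": 0,"az": 0,"x": 0.7,"y": -2,"z": 70,"jaw": 0.7},{"ax": 0,"ay": 0,"az": 0,"x": 0.7,"y": -2,"z": 97,"jaw": 0.7},{"ax": 0,"ay": 0,"az": 0,"x": 0.7,"y": -2,"z": 97,"jaw": 0.5},{"ax": 0,"ay": 0,"az": 0,"x": 0.7,"y": -2,"z": 97,"jaw": 0},{"ax": 0,"ay": 0,"az": 0,"x": 0.7,"y": -2,"z": 97,"jaw": 0},{"ax": 0,"ay": 0,"az": 0,"x": 0.7,"y": -2,"z": 97,"jaw": 0},{"ax": 0,"ay": 0,"az": 0,"x": 0.7,"y": -2,"z": 97,"jaw": 0},{"ax": 0,"ay": 0,"az": 0,"x": 0.7,"y": -2,"z": 97,"jaw": 0}])

```text
clock: 13.77
ee_pos: [511.5, -111.9, 257.3]
tcp_rot: [-3.138, -0.001, -1.295]
wrist_force: [-1.3, 3.5, 6.7]
finger_gap: 0.128
```

```bash
python3 st.py
```

```text
clock 13.7667
ee_pos [ 511.525 -111.881  257.252]
tcp_rot [-3.138e+00 -1.000e-03 -1.295e+00]
wrist_force [-1.325  3.511  6.746]
moment [ 0.611  0.243 -0.043]
finger_gap 0.12800544594056482
q [-0.35   0.182  1.96   0.002  0.996  0.944]
tau6 [-1.71693474e+00 -3.03410625e+01 -2.40951169e+01 -7.52383154e-01
 -6.77691568e-01 -2.81072751e-02]
```

Call:
move_arm(increments=[{"ax": 0,"ay": 0,"az": -0.1,"x": 0,"y": 0,"z": 0,"jaw": 0},{"ax": 0,"ay": 0,"az": -0.2,"x": 0,"y": 0,"z": 0,"jaw": 0},{"ax": 0,"ay": 0,"az": -0.3,"x": 0,"y": 0,"z": 0,"jaw": 0},{"ax": 0,"ay": 0,"az": -0.4,"x": 0,"y": 0,"z": 0,"jaw": 0},{"ax": 0,"ay": 0,"az": -0.5,"x": 0,"y": 0,"z": 0,"jaw": 0},{"ax": 0,"ay": 0,"az": -0.6,"x": 0,"y": 0,"z": 0,"jaw": 0},{"ax": 0,"ay": 0,"az": -0.7,"x": 0,"y": 0,"z": 0,"jaw": 0},{"ax": 0,"ay": 0,"az": -0.8,"x": 0,"y": 0,"z": 0,"jaw": 0},{"ax": 0,"ay": 0,"az": -0.9,"x": 0,"y": 0,"z": 0,"jaw": 0},{"ax": 0,"ay": 0,"az": -1.0,"x": 0,"y": 0,"z": 0,"jaw": 0},{"ax": 0,"ay": 0,"az": -1.1,"x": 0,"y": 0,"z": 0,"jaw": 0},{"ax": 0,"ay": 0,"az": -1.2,"x": 0,"y": 0,"z": 0,"jaw": 0},{"ax": 0,"ay": 0,"az": -1.3,"x": 0,"y": 0,"z": 0,"jaw": 0},{"ax": 0,"ay": 0,"az": -1.36,"x": 0,"y": 0,"z": 0,"jaw": 0},{"ax": 0,"ay": 0,"az": -1.36,"x": 0,"y": 0,"z": 0,"jaw": 0},{"ax": 0,"ay": 0,"az": -1.36,"x": 0,"y": 0,"z": 0,"jaw": 0}])

```text
clock: 15.1
ee_pos: [510.7, -110.9, 257.2]
tcp_rot: [-3.138, 0.0, 0.065]
wrist_force: [-5.5, 6.8, 10.6]
finger_gap: 0.129
```

```bash
python3 st.py
```

```text
clock 15.1
ee_pos [ 510.651 -110.917  257.186]
tcp_rot [-3.138  0.     0.065]
wrist_force [-5.515  6.85  10.58 ]
moment [ 1.281  0.835 -0.047]
finger_gap 0.1286436300812708
q [-0.349  0.181  1.961  0.003  1.001 -0.416]
tau6 [ -2.97066092 -28.74259114 -25.03601789  -1.3283658   -2.12071158
  -0.06898371]
```

Yaw 0.065 is on target. I'll release, rise straight up, and check the bar's heading.

Call:
move_arm(increments=[{"ax": 0,"ay": 0,"az": 0,"x": 0,"y": 0,"z": 0,"jaw": 0.3},{"ax": 0,"ay": 0,"az": 0,"x": 0,"y": 0,"z": 0,"jaw": 0.6},{"ax": 0,"ay": 0,"az": 0,"x": 0,"y": 0,"z": 0,"jaw": 0.8},{"ax": 0,"ay": 0,"az": 0,"x": 0,"y": 0,"z": 0,"jaw": 0.8},{"ax": 0,"ay": 0,"az": 0,"x": 0,"y": 0,"z": -35,"jaw": 0.8},{"ax": 0,"ay": 0,"az": 0,"x": 0,"y": 0,"z": -70,"jaw": 0.8},{"ax": 0,"ay": 0,"az": 0,"x": 0,"y": 0,"z": -110,"jaw": 0.8},{"ax": 0,"ay": 0,"az": 0,"x": 0,"y": 0,"z": -150,"jaw": 0.8},{"ax": 0,"ay": 0,"az": 0,"x": 0,"y": 0,"z": -150,"jaw": 0.8},{"ax": 0,"ay": 0,"az": 0,"x": 0,"y": 0,"z": -150,"jaw": 0.8}])

```text
clock: 15.93
ee_pos: [511.6, -112.6, 408.7]
tcp_rot: [3.138, -0.008, 0.065]
wrist_force: [-0.3, 0.9, -0.9]
finger_gap: 0.8
```

```bash
python3 st.py
python3 - <<'E'
from h import *
c=ctrl.get_calibration("wrist");np.save("w5.npy",c,allow_pickle=True)
im=ctrl.snapshot("wrist");cv2.imwrite("pics/w5.png",im)
sc=ctrl.snapshot("scene");cv2.imwrite("pics/s2.png",sc)
def hd(c,im,b,z=110):
    m=blue(im,*b);n,l,st,ce=cv2.connectedComponentsWithStats(m);i=1+np.argmax(st[1:,4])
    vx,vy,x,y=cv2.fitLine(cv2.findNonZero((l==i).astype(np.uint8)),cv2.DIST_L2,0,.01,.01).ravel()
    a=onz(c,x,y,z);e=onz(c,x+vx*10,y+vy*10,z);print(st[i],a,np.arctan2(*(e-a)[1::-1]))
hd(c,im,(280,370,150,330))
w=np.load("w4.npy",allow_pickle=True).item();hd(w,cv2.imread("pics/w4.png"),(300,350,190,310))
print(c['orientation'],w['orientation'])
E
```

```text
clock 15.9333
ee_pos [ 511.603 -112.626  408.735]
tcp_rot [ 3.138 -0.008  0.065]
wrist_force [-0.322  0.939 -0.873]
moment [0.007 0.006 0.018]
finger_gap 0.8001827022561131
q [-0.351 -0.006  1.849 -0.     1.29  -0.415]
tau6 [ 4.60048229e-02 -3.15959752e+01 -3.18335974e+01  3.78351251e-03
 -4.14012512e-02 -5.38667095e-06]
[313 186  14  44 545] [510.11191235 -91.18099    110.        ] 1.6318147590606191
[317 197  18  51 807] [ 530.96334294 -106.30492866  110.        ] -2.8590533090824226
[ 2.87515418 -0.00829044  0.06441944] [ 2.87901577e+00 -1.16878299e-04 -1.29347912e+00]
```

View pics/w5.png

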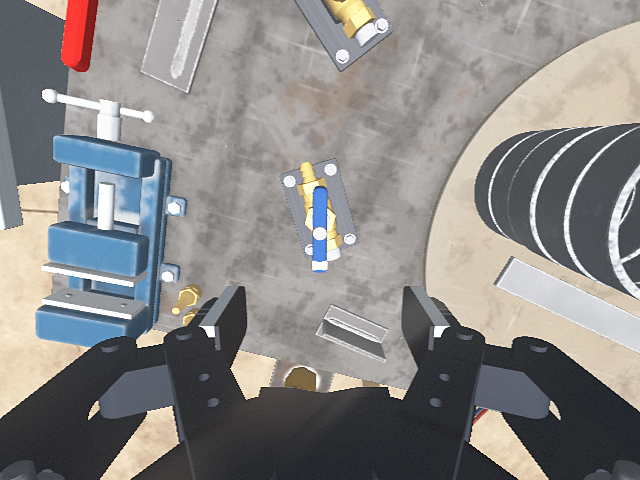

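View pics/s2.png

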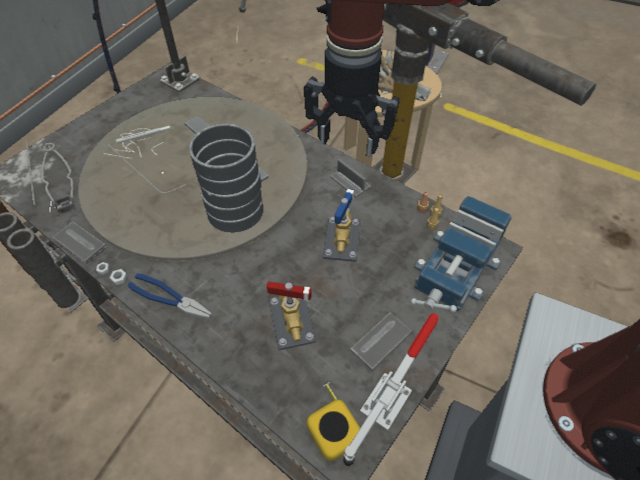

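```bash
python3 -c "
from rig import ctrl
print(ctrl.job_done(), ctrl.get_state()['clock'])"
```

```text
the job is handed in; nothing more can be done
the job is handed in; nothing more can be done
```

I closed the blue-handled valve until it was snug, opened it three quarters of a turn in two grips, let go and handed the job in. At the last reading before hand-in, the clock stood at about 16 of the 64 s allowed.

- **Closing:** I turned the handle clockwise about 0.91 rad (52°) before the torque began to rise. At the furthest point the wrist measured about 0.53 N m. That puts the seat at roughly -0.13 rad, past snug and well short of forced.
- **Opening:** From the torque readings I put the closed heading of the bar at about 0.054 rad. After release, the wrist camera showed the bar standing at a heading of 1.63 rad as a line, with the white band pointing the opposite way. The tool's own reading of 0.065 rad gives 1.64 rad. That makes the opening about 4.72 rad, inside the 4.54 to 4.88 rad allowed.
- **Surroundings:** The final scene picture shows the red handle and the other things looking unmoved, by eye only. The gripper was open, about 150 mm above the height at which it held the bar, with wrist force near zero.

**Readings that disagreed:** The torque readings put the closed heading anywhere from about 0.045 to 0.06 rad, a small spread next to the 10° tolerance. The wrist moment readings were noisy by about 0.05 N m. One bar-heading fit, from the close-up before the first grasp, came out wrong (0.79 rad). I didn't use it and kept the 0.97 rad that the two earlier pictures gave.

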